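# Slide a nose-heavy carrying board across the gap between two low benches

### The arm

A 6-joint arm with a two-finger parallel gripper is mounted at the origin on the work surface. World frame = base frame: x ahead of the robot, y to its left, z up, the work surface at z = 0. Lengths are in mm, angles in rad, forces in N, time in s.
With the tool pointing down it reaches from about 275 to 750 mm from the base axis. Payload 10.2 kg.
Tool frame: the origin (TCP) lies between the finger pads; the fingertips stand 17 mm ahead of it and the grasp point (between the pads) lies 2 mm behind it (tips_ahead is the distance from the TCP to the fingertips, in mm); z points along the fingers, y is the line along which they close (so a half turn about z gives the same grasp; the last joint's range is limited). The gripper opens to 85 mm and grips with 20 to 120 N. Pads are 22 mm wide; open, the fingers measure 114 mm over their backs; the gripper's body (76 mm by 85 mm) begins 54 mm behind the grasp point. The pads swing forward as they close: fully open they stand 13 mm farther back than shut.
Start: joints at [1.017, 0.313, 1.498, -0, 1.331, -0.223], TCP at [170.533, 496.538, 248.294] pointing down, gripper open.
Joint ranges: [-2.94, 2.94], [-0.97, 2.17], [0.19, 2.56], [-1.23, 4.37], [0.02, 3.11], [-2.88, 2.88]. Speed limits (rad/s): [2.39, 2.39, 3.01, 3.14, 3.14, 3.14].

### API

Orientations are given as a unit quaternion [w, x, y, z].
In Python, from rig import sense, capture, finish_job, boxes_of, tips_ahead gives the robot as it stands.
- The arm moves only by the tool drive_tool, never from a script. Its argument "commands" is text: rows parted by semicolons, each of 7 numbers parted by spaces: the shift along the world's x, y, z in units of 0.1 m (1.0 is 0.1 m), then the turn, a rotation vector about the world's x, y, z in units of pi/4 rad (1.0 is pi/4 rad), then the opening in per cent of the stroke, from 0 (shut) to 100 (fully open). A call has 1 to 20 rows; each row shifts and turns the commanded pose from where the row before left it; what a row does not reach is not made up. A row lasts 1/12 s, in which the tool goes at most 41.7 mm and 7.16 degrees, less where a joint would pass 70% of its speed; a pose out of reach is approached as far as the arm can. A call with a number of a shift or a turn outside -1 to 1 is refused whole. A call with a gripper value outside its range is refused whole. The fingers move at their own pace and stop on an object; "force" is the grip in N (left out, the last holds). Time passes only in rows, so rows that do not move let the fingers close. It gives the time, the measured TCP pose, the force, the opening and the grip force at its end, in the units of the state.
- sense(): the state, without advancing time (a new reading comes with each control period).
- capture(name): name is "scene" or "top"; returns a dict with "pixels" (480x640x3 uint8, blue, green, red), "fov_y" (degrees; the focal length in pixels is half the picture's height over the tangent of half this angle, whatever the lens; pixels are square), "cx", "cy" (the principal point, pixels), "position" and "attitude" of the camera in the world. Camera axes: x right, y down, z forward; pixel columns grow to the right and rows downward; lengths in mm; the calibration is good to about 2 mm. A picture is of the moment at which its call begins. There is no depth.
- finish_job(): hands the job in; it is judged then, once.
Trained networks look in a picture, given as the dict that the camera call returned (one of the last four; its "shot" number tells which), for a name from the list of things; names that differ only in an ending like _2 or _b are one class to them, and where a whole thing is asked for, a point or a joint stands for the part that bears it (a point fixed in the world has none). Each returns a list of dicts, best first, with "confidence" (0 to 1); they miss things now and then, are a little off and sometimes report something else, mostly with a low value. They report only what shows in the picture. A call takes as long as a camera call. They do not tell look-alikes from the thing itself.
- boxes_of(picture, name): "position" ([column, row] in pixels, amid what is visible of it).
The state is a dict: "time_s": time; "joints": joint angles; "dq": joint speeds; "tau": joint torques, N m; "eef_pos": TCP position; "ee_rot": TCP orientation; "force": force on the tool from outside, world axes, zero at the start; "wrist_torque": the same for the moment, N m; "grip_width": opening from 0.0 (shut) to 1.0 (fully open); "grip_force": force on a finger pad.
Only numpy, scipy, OpenCV 4.12 (cv2) and the standard library are available. Lean on these libraries where they do the work, as an engineer would, in place of code of your own. Each camera call takes 0.05 s, during which the arm holds its last target. There are 200 camera calls.

### The job

Slide the loaded carrying board, nose first, from the bench it lies on across the gap onto the other low bench, until its nose rests squarely against the stop batten and the whole board is on that bench. The case makes the board nose-heavy: keep it level all the way, holding its tail down lightly while the nose is over the open gap and not pressing on the tail once the tail itself is over the gap; do not lift or carry it and do not press hard. Leave the hammer, glue bottle and chair leg alone, and leave the board standing free.

Things in the scene. Friction and masses are not known exactly. Their poses are not given: they have to be found in the camera images.
- board: loose carrying board 200 long (x) x 130 wide, about 0.75 kg (mass, friction vary): white-faced base 12 thick; on it, from the nose back, a ply panel 150 long, 16 thick; on that a grey steel case 95 x 120 x 50, all one piece, 78 high, too wide to grip. Behind the panel's upright step lies an open tail ledge 50 deep. Centre of mass 33 ahead of the middle. Origin: centre of underside; x to the nose
- nose (a point): point on the board: bottom of its nose end, mid-width, 100 mm ahead of the board's origin
- tail_ledge (a point): point on the board: centre of the top face of the open tail ledge, 12 mm above the underside, 75 mm behind the board's origin
- step_face (a point): point on the board: middle of the upright step face (16 high, 130 wide, looks towards the tail) in front of the tail ledge, 50 mm behind the board's origin and 20 mm above the underside
- near_bench: the wooden low bench on which the board starts, fixed, 240 long (x) x 180 wide x 60 high. Origin: centre of the underside; x points across the gap to the other bench
- near_edge (a point): mid-point of the near bench's top edge at the gap, 120 mm along its x
- far_bench: the other wooden low bench, fixed, 245 long (x) x 180 wide x 57 high, so its top is 3 mm lower than the near bench; the gap between the benches is 95 to 112 mm. A dark batten 20 thick and 30 high stands across its far end as stop. Origin: centre of the underside; x points from the gap to the stop
- far_edge (a point): mid-point of the far bench's top edge at the gap, 122.5 mm behind its origin
- stop_face (a point): foot of the stop batten's face that looks to the gap, mid-width, at the height of the far bench's top, 102.5 mm along its x
- hammer: bystander: hammer lying on the table on the far side of the benches, to be left alone; origin under its middle
- glue: bystander: white glue bottle, 60 across x 150 high, upright, to be left alone; origin under its centre
- chair_leg: bystander: dark turned chair leg 250 long with a square end, lying, to be left alone; origin at its slim end, x along it
Not all that is in view belongs to the job. What is shaped like the board but green is not meant.

How it is judged (in metres and radians):
On the way:
1. the board bridges the gap, level: nose at least 10 mm over the far bench, tail still on the near bench (x of nose in the frame of far_edge above 0.01 m and x of tail_ledge in the frame of near_edge below 0.02 m and angle between board's own z axis and vertical below 0.05 rad), for 0.1 s.
At the end, for the whole second after the job is handed in: the board lies flat and still on the far bench with its nose within 5 mm of the stop batten's face, square to it within 0.05 rad, no more than 28 mm off the bench's middle line, so wholly on that bench (x of nose in the frame of stop_face between -0.005 and 0.004 m and y of nose in the frame of stop_face between -0.028 and 0.028 m and z of nose in the frame of stop_face between -0.004 and 0.004 m and angle between the x axis of board and the x axis of far_bench, either way round below 0.05 rad and angle between board's own z axis and vertical below 0.02 rad and linear speed of board below 0.01 m/s); the robot touches nothing.
It fails at once if the board tilts by more than 0.06 rad (its nose or tail sags about 6 mm into the gap) (angle between board's own z axis and vertical above 0.06 rad).
It fails at once if the board is lifted more than 12 mm off the near bench's level (height (world z) of board above 0.072 m).
It fails at once if the fingers press on the board with more than 60 N (contact force between the fingers and board above 60 N).
It fails at once if a bystander is moved by more than 20 mm (distance of any of hammer, glue, chair_leg from where it was at the start of the episode above 0.02 m).
It also fails if it takes over 53 s, if anything falls off the work surface, if the arm or the gripper's body presses on something with over 40 N, if the wrist force passes 120 N, or if a joint passes its speed limit or range.

## Working session

There is one attempt and no reset: what is moved stays moved. The work goes in short steps, Python scripts to look and compute and a tool call to move; the robot and the scene stay as the last step left them, time stands still between calls to the robot, and variables do not carry over. Pictures are saved under pics/ and viewed, at most 10 in all, crops included, and the job is handed in when it is done.

Besides the shell and the picture viewer there is one more tool, called as name(argument=value, ...), one argument or row to a line, values as JSON. drive_tool: Moves the arm, as the interface text tells. Shifts and turns lie within -1 to 1; 1 stands for 0.1 m of shift or pi/4 rad of turn. Its arguments: {"type":"object","properties":{"commands":{"type":"string"},"force":{"type":"number"}},"required":["commands"]}

```bash
mkdir -p pics; ls
python3 - <<'E'
from rig import *
import cv2
for n in ("scene","top"):
    p=capture(n); cv2.imwrite(f"pics/{n}0.png",p["pixels"])
    print(n,p["fov_y"],p["cx"],p["cy"],p["position"],p["attitude"],p["shot"])
    for o in ("board","tail_ledge","step_face","near_bench","far_bench","hammer","glue","chair_leg"):
        print(o,[(b["position"],round(b["confidence"],2)) for b in boxes_of(p,o)][:4])
print(sense())
E
```

```text
pics
scene 53.76783502015494 318.4296315758139 240.57924810620156 [1390.28033788  241.70196505  636.01892553] [-0.29638868  0.53766973  0.68364595 -0.39457981] 1
board [([173.1, 354.0], 0.87), ([441.2, 224.6], 0.78), ([396.0, 261.8], 0.76), ([565.4, 361.5], 0.61)]
tail_ledge [([394.3, 261.4], 0.96), ([176.3, 356.0], 0.92), ([568.4, 364.0], 0.7), ([438.9, 224.7], 0.57)]
step_face [([565.5, 365.8], 0.83), ([394.0, 257.5], 0.68), ([175.1, 353.3], 0.64), ([439.8, 225.6], 0.62)]
near_bench [([381.9, 291.6], 0.63)]
far_bench [([243.2, 256.3], 0.91)]
hammer [([367.9, 360.0], 0.74), ([241.1, 259.8], 0.64)]
glue [([533.6, 273.5], 0.64), ([382.8, 289.2], 0.59)]
chair_leg [([100.0, 281.8], 0.67)]
top 54.197503962049666 320.29376995930664 238.96434389320905 [ 342.95672077   16.47171252 1133.28825204] [ 0.05623315 -0.69543419  0.71426    -0.05515222] 2
board [([207.5, 365.3], 0.93), ([244.7, 232.4], 0.71), ([125.7, 173.0], 0.65), ([401.1, 115.4], 0.63)]
tail_ledge [([204.5, 361.8], 0.91), ([403.6, 117.1], 0.81), ([128.4, 172.0], 0.77), ([245.2, 230.9], 0.59)]
step_face [([398.6, 118.9], 0.97), ([
[... 245 characters left out ...]
: 0.9, 'joints': array([ 1.01660602e+00,  3.12878153e-01,  1.49770807e+00, -2.05662028e-05,
        1.33104472e+00, -2.23375864e-01]), 'dq': array([-1.53167477e-05,  8.40977531e-04, -2.42914983e-03,  1.14627300e-03,
       -1.14512573e-03,  3.25677681e-04]), 'tau': array([-3.36441844e-04, -4.12165511e+01, -2.59895092e+01, -2.48349625e-04,
        6.73063496e-04,  7.65185359e-05]), 'eef_pos': array([170.52611742, 496.5239031 , 248.30231972]), 'ee_rot': array([ 1.98752992e-06,  1.64651599e-01,  9.86351788e-01, -2.14996795e-05]), 'force': array([0.25658313, 0.33162168, 0.41651771]), 'wrist_torque': array([0.0225677 , 0.0193595 , 0.02422883]), 'grip_force': 0.0, 'grip_width': 1.0042284542780666}
```

View pics/scene0.png

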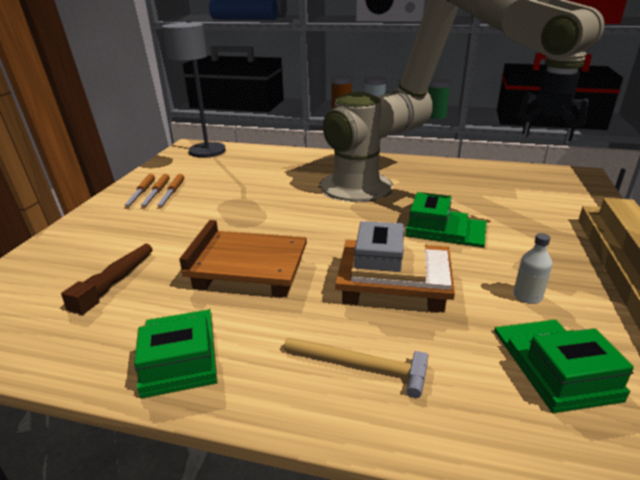

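View pics/top0.png

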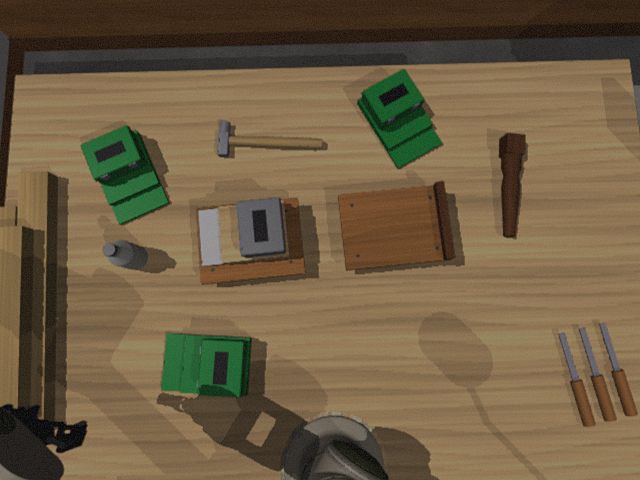

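The real board is the white and grey one on the near bench, at top (245,232) and scene (396,262). The look-alikes are all green, at top (207,365), (126,173) and (401,115). I'll check the choice in an enlarged crop and read corners from it.

```bash
cat > h.py <<'E'
import numpy as np, cv2
from scipy.spatial.transform import Rotation as R
from rig import *
def cam(p):
    f=240/np.tan(np.radians(p["fov_y"])/2); a=p["attitude"]
    return f,R.from_quat([a[1],a[2],a[3],a[0]]).as_matrix(),np.array(p["position"])
def at(p,uv,z):
    f,M,o=cam(p); d=M@np.array([(uv[0]-p["cx"])/f,(uv[1]-p["cy"])/f,1]); return o+d*(z-o[2])/d[2]
def proj(p,X):
    f,M,o=cam(p); c=(np.atleast_2d(X)-o)@M; return np.c_[p["cx"]+f*c[:,0]/c[:,2],p["cy"]+f*c[:,1]/c[:,2]]
E
python3 - <<'E'
from h import *
p=capture("top")
c=p["pixels"][170:290,180:470]
c=cv2.resize(c,None,fx=2.75,fy=2.75,interpolation=cv2.INTER_CUBIC); print(c.shape); cv2.imwrite("pics/crop1.png",c)
for uv in ((245,232),(395,229)): print(at(p,uv,60))
E
```

```text
(330, 798, 3)
[534.72870808 190.33121679  60.        ]
[ 532.37282802 -158.29382419   60.        ]
```

View pics/crop1.png

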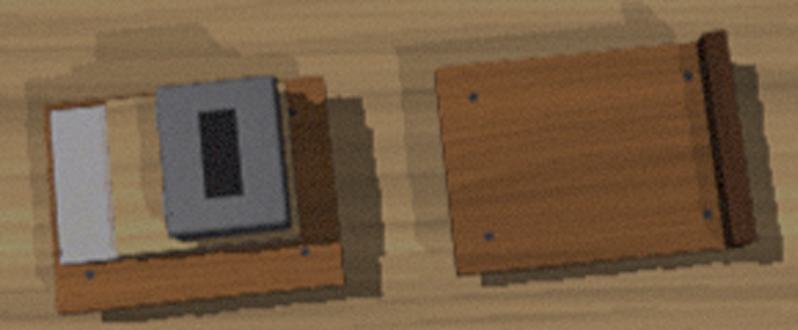

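The crop confirms it: grey case, ply panel and white ledge, with the ledge at crop (85,185) facing away from the gap. The far bench's stop batten is at crop (725,140). Next I fit rectangles to the corners.

```bash
cat >> h.py <<'E'
from scipy.optimize import least_squares
def pose(th,loc):
    x,y,a=th; l=np.atleast_2d(loc).astype(float); c,s=np.cos(a),np.sin(a)
    return np.c_[x+c*l[:,0]-s*l[:,1],y+s*l[:,0]+c*l[:,1],l[:,2]]
def fit(p,loc,uv,x0):
    r=least_squares(lambda t:(proj(p,pose(t,loc))-uv).ravel()*[1]*1,x0,x_scale=[100,100,1],loss="soft_l1")
    return r.x,np.abs(r.fun).reshape(-1,2).round(1).tolist()
E
python3 - <<'E'
from h import *
p=capture("top")
k=lambda *a:np.array(a)/2.75+[180-.3,170-.3]
a0=-np.pi/2
# y left of travel: travel is -y world, left is +x world (up in picture)
near=fit(p,[[-120,90,60],[120,90,60],[120,-90,60],[-120,-90,60]],k((45,105),(325,77),(343,285),(57,314)),[535,190,a0])
far=fit(p,[[-122.5,90,57],[-122.5,-90,57],[102.5,90,87],[102.5,-90,87]],k((435,70),(458,274),(697,40),(727,248)),[535,-150,a0])
bd=fit(p,[[-100,65,72],[-100,-65,72],[-50,65,72],[-50,-65,72]],k((50,112),(62,264),(105,106),(117,258)),[540,190,a0])
for n,v in(("near",near),("far",far),("board",bd)): print(n,v[0].round(3),v[1])
n,f,b=near[0],far[0],bd[0]
def rel(fr,X):
    d=np.array(X)-fr[:2]; c,s=np.cos(fr[2]),np.sin(fr[2]); return (d@[c,s]).round(1),(d@[-s,c]).round(1)
print("near_edge",pose(n,[120,0,60]),"far_edge",pose(f,[-122.5,0,57]),"stop",pose(f,[102.5,0,57]))
print("nose",pose(b,[100,0,60]),"step",pose(b,[-50,0,80]), "tail",pose(b,[-75,0,72]))
nose=pose(b,[100,0,60])[0,:2]
print("nose in near",rel(n,nose),"nose in far",rel(f,nose),"near edge in far",rel(f,pose(n,[120,0,0])[0,:2]))
try: print(tips_ahead())
except Exception as e: print(e,tips_ahead)
E
```

```text
near [515.173 179.371  -1.499] [[0.2, 0.4], [0.1, 0.2], [0.5, 0.4], [0.1, 0.2]]
far [ 536.731 -154.158   -1.507] [[1.0, 0.5], [1.8, 1.2], [1.6, 1.5], [1.0, 0.4]]
board [530.275 193.923  -1.484] [[0.7, 0.0], [1.0, 0.3], [0.8, 0.2], [0.9, 0.0]]
near_edge [[523.83952357  59.68402823  60.        ]] far_edge [[528.92586137 -31.90712264  57.        ]] stop [[ 543.26263175 -256.44989588   57.        ]]
nose [[538.92026413  94.29754352  60.        ]] step [[525.95254397 243.73595302  80.        ]] tail [[523.79125728 268.64235461  72.        ]]
nose in near (np.float64(86.6), np.float64(17.5)) nose in far (np.float64(-247.8), np.float64(18.0)) near edge in far (np.float64(-214.2), np.float64(0.8))
'float' object is not callable 17.0
```

drive_tool(
  commands="0.25 -0.16 0 0 0 -0.15 80;0.25 -0.16 0 0 0 -0.15 80;0.25 -0.16 0 0 0 -0.15 80;0.25 -0.16 0 0 0 -0.15 80;0.25 -0.16 0 0 0 -0.15 80;0.25 -0.16 0 0 0 -0.15 80;0.25 -0.16 0 0 0 -0.15 80;0.25 -0.16 0 0 0 -0.15 80;0.25 -0.16 0 0 0 -0.15 80;0.25 -0.16 0 0 0 -0.15 80;0.25 -0.16 0 0 0 0 80;0.25 -0.16 0 0 0 0 80;0.25 -0.16 0 0 0 0 80;0.25 -0.16 0 0 0 0 80;0 0 0 0 0 0 80;0 0 0 0 0 0 80",
)

```text
time_s: 2.33
eef_pos: [521.2, 271.7, 247.8]
ee_rot: [-0.0, 0.686, 0.728, -0.0]
force: [-0.7, 1.1, -0.1]
grip_width: 0.798
grip_force: 0.0
```

drive_tool(
  commands="0.03 -0.02 -0.3 0 0 0 80;0 0 -0.3 0 0 0 80;0 0 -0.3 0 0 0 80;0 0 -0.3 0 0 0 80;0 0 -0.2 0 0 0 80;0 0 0 0 0 0 80;0 0 0 0 0 0 80",
)

```text
time_s: 2.92
eef_pos: [522.8, 271.2, 108.5]
ee_rot: [-0.0, 0.685, 0.729, -0.0]
force: [-0.3, -0.5, 1.2]
grip_width: 0.798
grip_force: 0.0
```

Run:
```python
from h import *
print(sense()["eef_pos"],sense()["force"])
p=capture("scene"); c=p["pixels"][180:330,310:500]; cv2.imwrite("pics/c2.png",cv2.resize(c,None,fx=4,fy=4,interpolation=cv2.INTER_CUBIC))
```

```text
[522.84970422 271.15933774 108.48280056] [-0.34060197 -0.48454352  1.17076375]
```

View pics/c2.png

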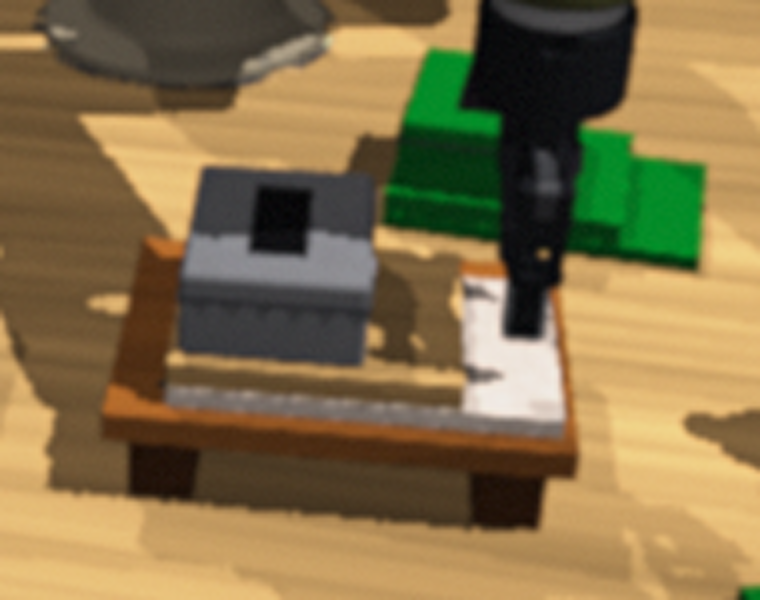

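The nearer finger is over the white ledge at about crop (525,310), just behind the step, with the body clear of the case. I'll lower it carefully.

drive_tool(
  commands="0 0 -0.08 0 0 0 80;0 0 -0.08 0 0 0 80;0 0 -0.02 0 0 0 80;0 0 -0.01 0 0 0 80;0 0 0 0 0 0 80",
)

```text
time_s: 3.38
eef_pos: [523.5, 270.5, 89.2]
ee_rot: [-0.0, 0.685, 0.729, -0.0]
force: [-0.2, -0.1, 0.5]
grip_width: 0.8
grip_force: 0.0
```

drive_tool(
  commands="0 0 -0.01 0 0 0 80;0 0 -0.01 0 0 0 80;0 0 0 0 0 0 80",
)

```text
time_s: 3.63
eef_pos: [523.5, 270.5, 87.3]
ee_rot: [0.0, 0.685, 0.729, -0.0]
force: [-0.6, -0.2, -0.5]
grip_width: 0.8
grip_force: 0.0
```

drive_tool(
  commands="0 0 -0.01 0 0 0 80;0 0 -0.01 0 0 0 80;0 0 0 0 0 0 80",
)

```text
time_s: 3.88
eef_pos: [523.4, 270.5, 85.1]
ee_rot: [-0.0, 0.685, 0.729, -0.0]
force: [-0.3, 0.3, 0.4]
grip_width: 0.797
grip_force: 0.0
```

drive_tool(
  commands="0 0 -0.01 0 0 0 80;0 0 -0.01 0 0 0 80;0 0 0 0 0 0 80",
)

```text
time_s: 4.13
eef_pos: [523.4, 270.5, 83.1]
ee_rot: [-0.0, 0.685, 0.729, -0.0]
force: [-0.8, -0.2, -0.3]
grip_width: 0.803
grip_force: 0.0
```

drive_tool(
  commands="0 0 -0.01 0 0 0 80;0 0 0 0 0 0 80",
)

```text
time_s: 4.3
eef_pos: [523.5, 270.5, 82.1]
ee_rot: [-0.0, 0.685, 0.729, -0.0]
force: [0.5, 0.4, -0.3]
grip_width: 0.802
grip_force: 0.0
```

drive_tool(
  commands="0 0 -0.01 0 0 0 80;0 0 0 0 0 0 80",
)

```text
time_s: 4.47
eef_pos: [523.6, 270.6, 81.8]
ee_rot: [0.0, 0.685, 0.729, 0.0]
force: [-1.1, 0.0, 4.6]
grip_width: 0.799
grip_force: 2.4
```

drive_tool(
  commands="0 0 -0.01 0 0 0 80;0 0 0 0 0 0 80",
)

```text
time_s: 4.63
eef_pos: [523.7, 270.6, 81.8]
ee_rot: [0.0, 0.685, 0.729, 0.0]
force: [-5.0, -2.2, 12.1]
grip_width: 0.806
grip_force: 6.5
```

drive_tool(
  commands="0 0 -0.01 0 0 0 80;0 0 0 0 0 0 80",
)

```text
time_s: 4.8
eef_pos: [523.6, 270.6, 81.7]
ee_rot: [0.0, 0.685, 0.729, 0.0]
force: [-8.3, -2.6, 20.7]
grip_width: 0.805
grip_force: 10.5
```

drive_tool(
  commands="0 0 0.03 0 0 0 80;0 0 0.01 0 0 0 80;0.003 -0.04 0 0 0 0 80;0.002 -0.03 0 0 0 0 80;0.001 -0.02 0 0 0 0 80;0.001 -0.015 0 0 0 0 80;0.001 -0.015 0 0 0 0 80;0 0 0 0 0 0 80",
)

```text
time_s: 5.47
eef_pos: [524.4, 258.2, 83.2]
ee_rot: [-0.0, 0.685, 0.729, -0.0]
force: [0.1, 0.0, -0.7]
grip_width: 0.799
grip_force: 0.0
```

drive_tool(
  commands="0.001 -0.015 0 0 0 0 80;0.001 -0.015 0 0 0 0 80;0 0 0 0 0 0 80",
)

```text
time_s: 5.72
eef_pos: [524.6, 255.3, 83.3]
ee_rot: [0.0, 0.685, 0.729, -0.0]
force: [0.3, -0.2, -0.3]
grip_width: 0.798
grip_force: 0.0
```

drive_tool(
  commands="0.001 -0.015 0 0 0 0 80;0.001 -0.015 0 0 0 0 80;0 0 0 0 0 0 80",
)

```text
time_s: 5.97
eef_pos: [524.8, 252.6, 83.3]
ee_rot: [-0.0, 0.685, 0.729, 0.0]
force: [-0.1, 1.9, -0.1]
grip_width: 0.802
grip_force: 0.9
```

drive_tool(
  commands="0.001 -0.015 0 0 0 0 80;0.001 -0.015 0 0 0 0 80;0.001 -0.015 0 0 0 0 80;0.001 -0.015 0 0 0 0 80;0 0 0 0 0 0 80",
)

```text
time_s: 6.38
eef_pos: [525.1, 246.2, 83.3]
ee_rot: [-0.0, 0.685, 0.729, -0.0]
force: [0.4, 2.0, -0.1]
grip_width: 0.801
grip_force: 0.9
```

Run:
```python
from h import *
p=capture("top"); c=p["pixels"][170:290,180:470]; c=cv2.resize(c,None,fx=2.75,fy=2.75,interpolation=cv2.INTER_CUBIC); cv2.imwrite("pics/c3.png",c)
```

```text
(no output)
```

View pics/c3.png

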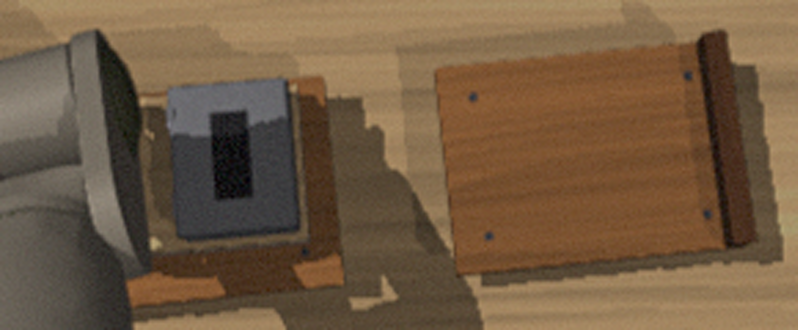

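Contact with the step came at TCP y≈253, and the push takes about 2 N; the case has moved forward and is still square. I keep pushing unpressed until the nose is well out but the centre of mass is still supported.

drive_tool(
  commands="0.0025 -0.04 0 0 0 0 80;0.0025 -0.04 0 0 0 0 80;0.0025 -0.04 0 0 0 0 80;0.0025 -0.04 0 0 0 0 80;0.0025 -0.04 0 0 0 0 80;0.0025 -0.04 0 0 0 0 80;0.0025 -0.04 0 0 0 0 80;0.0025 -0.04 0 0 0 0 80;0.0025 -0.04 0 0 0 0 80;0.0025 -0.04 0 0 0 0 80;0.0025 -0.04 0 0 0 0 80;0.0025 -0.04 0 0 0 0 80;0.0025 -0.04 0 0 0 0 80;0.0025 -0.04 0 0 0 0 80;0.0025 -0.04 0 0 0 0 80;0 -0.02 0 0 0 0 80;0 0 0 0 0 0 80",
)

```text
time_s: 7.85
eef_pos: [529.0, 183.8, 83.3]
ee_rot: [0.0, 0.685, 0.729, -0.0]
force: [0.7, -0.9, 0.5]
grip_width: 0.799
grip_force: 0.0
```

Run:
```python
from h import *
p=capture("top"); c=p["pixels"][170:290,180:470]; c=cv2.resize(c,None,fx=2.75,fy=2.75,interpolation=cv2.INTER_CUBIC); cv2.imwrite("pics/c4.png",c)
```

```text
(no output)
```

View pics/c4.png

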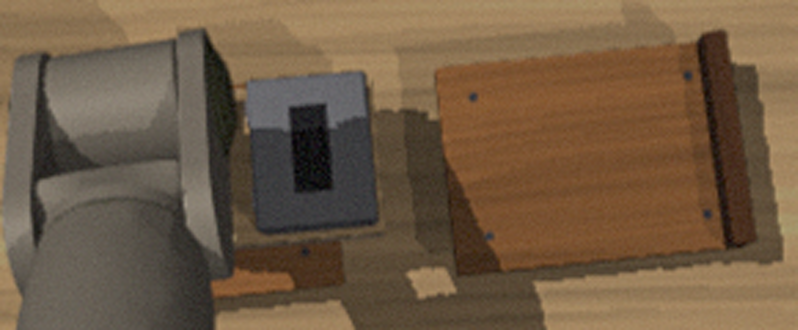

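The nose (crop x≈380) is about 36 mm past the near edge (≈343), and square. Now a light press on the ledge before going on.

drive_tool(
  commands="0 -0.02 -0.01 0 0 0 80;0 0 -0.01 0 0 0 80;0 0 -0.01 0 0 0 80;0 0 0 0 0 0 80",
)

```text
time_s: 8.23
eef_pos: [529.3, 182.9, 81.7]
ee_rot: [0.0, 0.685, 0.729, 0.001]
force: [-4.1, 2.9, 13.2]
grip_width: 0.8
grip_force: 8.6
```

drive_tool(
  commands="0.002 -0.03 0 0 0 0 80;0.002 -0.03 0 0 0 0 80;0.002 -0.03 0 0 0 0 80;0.002 -0.03 0 0 0 0 80;0.002 -0.03 0 0 0 0 80;0.002 -0.03 0 0 0 0 80;0.002 -0.03 0 0 0 0 80;0.002 -0.03 0 0 0 0 80",
)

```text
time_s: 8.9
eef_pos: [531.0, 159.9, 81.8]
ee_rot: [-0.0, 0.685, 0.729, 0.002]
force: [-0.9, 11.2, 11.9]
grip_width: 0.802
grip_force: 10.9
```

drive_tool(
  commands="0.002 -0.03 0 0 0 0 80;0.002 -0.03 0 0 0 0 80;0.002 -0.03 0 0 0 0 80;0.002 -0.03 0 0 0 0 80",
)

```text
time_s: 9.23
eef_pos: [531.8, 147.9, 81.8]
ee_rot: [-0.0, 0.685, 0.729, 0.002]
force: [-1.4, 9.8, 12.4]
grip_width: 0.802
grip_force: 10.9
```

drive_tool(
  commands="0.002 -0.03 0 0 0 0 80;0.002 -0.03 0 0 0 0 80;0.002 -0.03 0 0 0 0 80;0.002 -0.03 0 0 0 0 80",
)

```text
time_s: 9.57
eef_pos: [532.6, 135.9, 81.8]
ee_rot: [-0.0, 0.685, 0.729, 0.002]
force: [-1.3, 12.2, 13.0]
grip_width: 0.799
grip_force: 10.9
```

drive_tool(
  commands="0.002 -0.03 0 0 0 0 80;0.002 -0.03 0 0 0 0 80;0.002 -0.03 0 0 0 0 80;0.002 -0.03 0 0 0 0 80",
)

```text
time_s: 9.9
eef_pos: [533.4, 123.9, 81.8]
ee_rot: [-0.0, 0.685, 0.729, 0.002]
force: [-1.4, 11.5, 11.7]
grip_width: 0.798
grip_force: 10.9
```

drive_tool(
  commands="0.002 -0.03 0 0 0 0 80;0.002 -0.03 0 0 0 0 80;0.002 -0.03 0 0 0 0 80;0 0 0 0 0 0 80",
)

```text
time_s: 10.23
eef_pos: [534.0, 114.4, 81.8]
ee_rot: [0.0, 0.685, 0.728, 0.001]
force: [-1.7, 7.6, 12.7]
grip_width: 0.797
grip_force: 9.6
```

Run:
```python
from h import *
q=capture("scene"); d=cv2.resize(q["pixels"][190:310,170:470],(800,320),interpolation=cv2.INTER_CUBIC)
p=capture("top"); c=cv2.resize(p["pixels"][180:280,180:470],(800,276),interpolation=cv2.INTER_CUBIC); cv2.imwrite("pics/c5.png",np.vstack([d,c]))
```

```text
(no output)
```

View pics/c5.png

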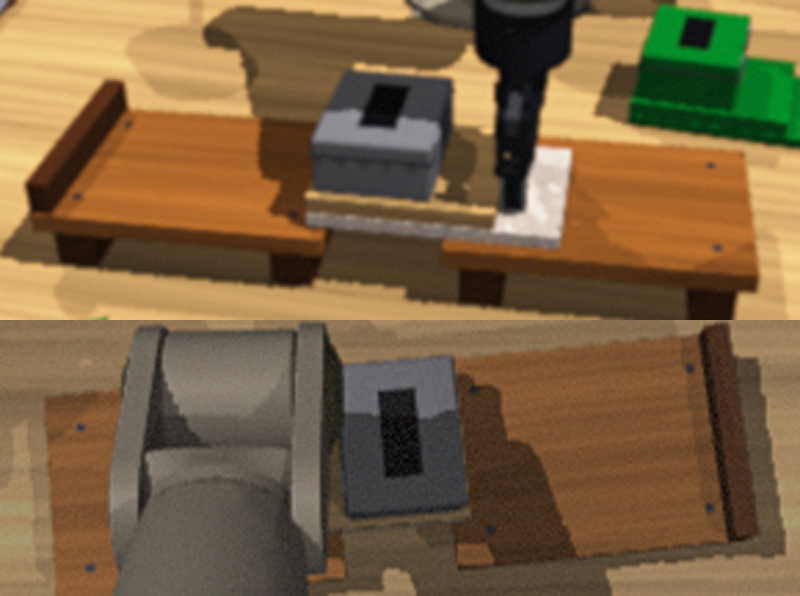

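The nose sits over the far bench edge (scene crop about (315,220)), and the board is level with its tail on the near bench. I go a few mm further, then ease the press off slowly so the nose settles 3 mm down.

drive_tool(
  commands="0.002 -0.03 0 0 0 0 80;0.002 -0.03 0 0 0 0 80;0.002 -0.03 0 0 0 0 80;0 0 0.005 0 0 0 80;0 0 0.005 0 0 0 80;0 0 0.005 0 0 0 80;0 0 0.005 0 0 0 80;0 0 0.005 0 0 0 80;0 0 0.005 0 0 0 80;0 0 0.005 0 0 0 80;0 0 0.005 0 0 0 80;0 0 0.005 0 0 0 80;0 0 0.005 0 0 0 80;0 0 0.005 0 0 0 80;0 0 0.005 0 0 0 80;0 0 0 0 0 0 80",
)

```text
time_s: 11.67
eef_pos: [534.1, 104.4, 86.4]
ee_rot: [0.0, 0.685, 0.729, -0.0]
force: [-0.7, 1.4, -0.4]
grip_width: 0.801
grip_force: 0.6
```

drive_tool(
  commands="0.002 -0.03 0 0 0 0 80;0.002 -0.03 0 0 0 0 80;0.002 -0.03 0 0 0 0 80;0.002 -0.03 0 0 0 0 80;0.002 -0.03 0 0 0 0 80;0.002 -0.03 0 0 0 0 80;0.002 -0.03 0 0 0 0 80;0.002 -0.03 0 0 0 0 80;0.002 -0.03 0 0 0 0 80;0.002 -0.03 0 0 0 0 80",
)

```text
time_s: 12.5
eef_pos: [536.1, 74.2, 86.3]
ee_rot: [-0.0, 0.685, 0.729, -0.0]
force: [-0.8, 2.5, -2.6]
grip_width: 0.802
grip_force: 1.3
```

drive_tool(
  commands="0.002 -0.03 0 0 0 0 80;0.002 -0.03 0 0 0 0 80;0.002 -0.03 0 0 0 0 80;0.002 -0.03 0 0 0 0 80;0.002 -0.03 0 0 0 0 80;0.002 -0.03 0 0 0 0 80;0.002 -0.03 0 0 0 0 80;0.002 -0.03 0 0 0 0 80;0.002 -0.03 0 0 0 0 80;0 0 0 0 0 0 80",
)

```text
time_s: 13.33
eef_pos: [538.0, 46.9, 86.4]
ee_rot: [0.0, 0.685, 0.729, -0.0]
force: [-1.1, -0.0, -0.5]
grip_width: 0.799
grip_force: 0.0
```

Run:
```python
from h import *
q=capture("scene"); d=cv2.resize(q["pixels"][190:310,170:470],(800,320),interpolation=cv2.INTER_CUBIC)
p=capture("top"); c=cv2.resize(p["pixels"][180:280,180:470],(800,276),interpolation=cv2.INTER_CUBIC); cv2.imwrite("pics/c6.png",np.vstack([d,c]))
```

```text
(no output)
```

View pics/c6.png

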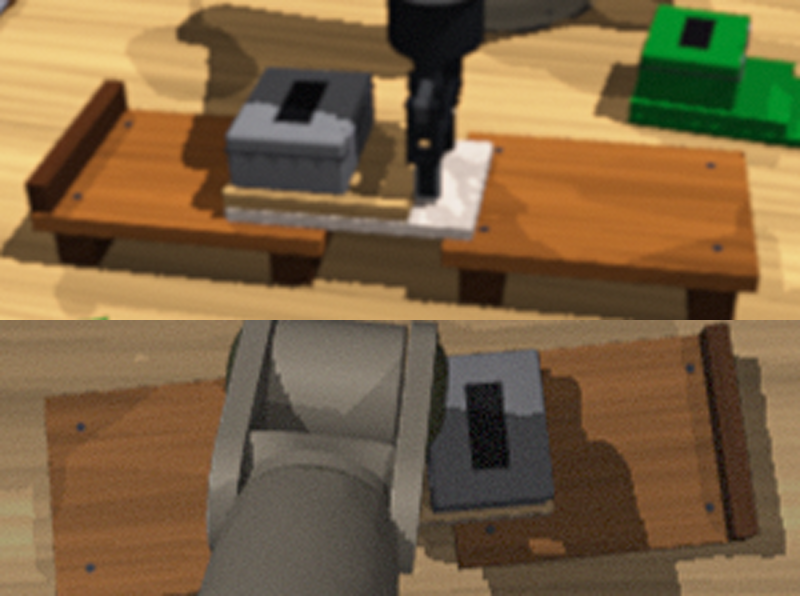

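The board bridges level with no press on it: tail still about 25 mm on the near bench, most of it over the far bench. I continue the unpressed push at the step.

drive_tool(
  commands="0.002 -0.03 0 0 0 0 80;0.002 -0.03 0 0 0 0 80;0.002 -0.03 0 0 0 0 80;0.002 -0.03 0 0 0 0 80;0.002 -0.03 0 0 0 0 80;0.002 -0.03 0 0 0 0 80;0.002 -0.03 0 0 0 0 80;0.002 -0.03 0 0 0 0 80;0.002 -0.03 0 0 0 0 80;0.002 -0.03 0 0 0 0 80;0.002 -0.03 0 0 0 0 80;0.002 -0.03 0 0 0 0 80",
)

```text
time_s: 14.43
eef_pos: [540.2, 11.2, 86.2]
ee_rot: [-0.0, 0.685, 0.729, -0.0]
force: [-1.3, 3.5, -0.5]
grip_width: 0.8
grip_force: 1.7
```

drive_tool(
  commands="0.002 -0.03 -0.01 0 0 0 80;0.002 -0.03 -0.01 0 0 0 80;0.002 -0.03 0 0 0 0 80;0.002 -0.03 0 0 0 0 80;0.002 -0.03 0 0 0 0 80;0.002 -0.03 0 0 0 0 80;0.002 -0.03 0 0 0 0 80;0.002 -0.03 0 0 0 0 80;0.002 -0.03 0 0 0 0 80;0.002 -0.03 0 0 0 0 80;0.002 -0.03 0 0 0 0 80;0.002 -0.03 0 0 0 0 80;0.002 -0.03 0 0 0 0 80;0.002 -0.03 0 0 0 0 80",
)

```text
time_s: 15.6
eef_pos: [543.4, -30.4, 84.8]
ee_rot: [0.0, 0.685, 0.729, 0.001]
force: [0.3, 6.3, 5.0]
grip_width: 0.8
grip_force: 3.4
```

drive_tool(
  commands="0.002 -0.03 0 0 0 0 80;0.002 -0.03 0 0 0 0 80;0.002 -0.03 0 0 0 0 80;0.002 -0.03 0 0 0 0 80;0.002 -0.03 0 0 0 0 80;0.002 -0.03 0 0 0 0 80;0.002 -0.03 0 0 0 0 80;0.002 -0.03 0 0 0 0 80;0.002 -0.03 0 0 0 0 80;0.002 -0.03 0 0 0 0 80;0 0 0 0 0 0 80",
)

```text
time_s: 16.52
eef_pos: [545.4, -60.8, 84.8]
ee_rot: [0.0, 0.685, 0.729, 0.0]
force: [-0.0, 3.1, 2.5]
grip_width: 0.798
grip_force: 1.6
```

Run:
```python
from h import *
q=capture("scene"); d=cv2.resize(q["pixels"][190:310,170:470],(800,320),interpolation=cv2.INTER_CUBIC)
p=capture("top"); c=cv2.resize(p["pixels"][180:280,180:470],(800,276),interpolation=cv2.INTER_CUBIC); cv2.imwrite("pics/c7.png",np.vstack([d,c]))
```

```text
(no output)
```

View pics/c7.png

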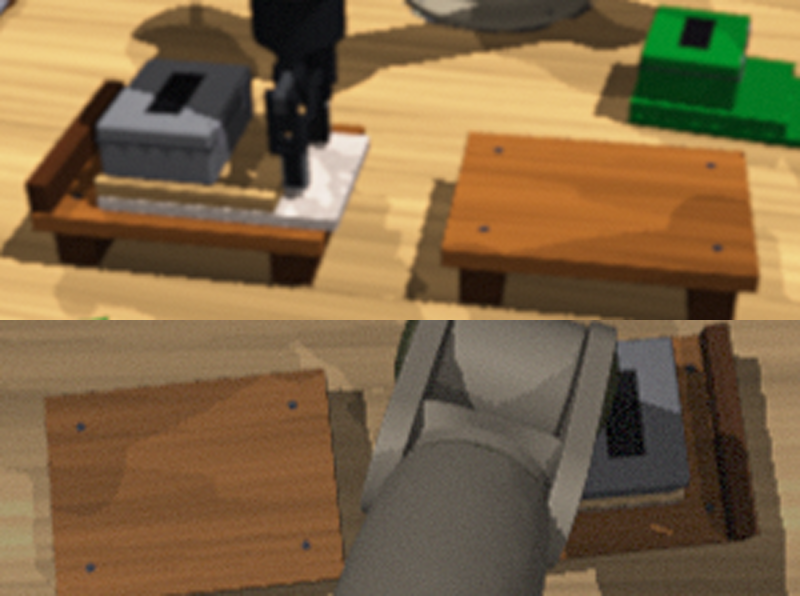

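The whole board is on the far bench with its tail at scene crop (350,180), flat, and its nose about 30 mm from the batten. I close the rest, slowly at the end.

drive_tool(
  commands="0.002 -0.03 0 0 0 0 80;0.002 -0.03 0 0 0 0 80;0.002 -0.03 0 0 0 0 80;0.002 -0.03 0 0 0 0 80;0.002 -0.03 0 0 0 0 80;0.002 -0.03 0 0 0 0 80;0.002 -0.03 0 0 0 0 80;0.001 -0.02 0 0 0 0 80;0.001 -0.02 0 0 0 0 80",
)

```text
time_s: 17.37
eef_pos: [546.8, -85.2, 84.6]
ee_rot: [-0.0, 0.685, 0.729, 0.0]
force: [-0.9, 6.8, 4.3]
grip_width: 0.804
grip_force: 3.5
```

drive_tool(
  commands="0.001 -0.01 0 0 0 0 80;0.001 -0.01 0 0 0 0 80;0.001 -0.01 0 0 0 0 80",
)

```text
time_s: 17.62
eef_pos: [547.0, -88.1, 84.6]
ee_rot: [-0.0, 0.685, 0.729, 0.0]
force: [-0.4, 7.0, 5.1]
grip_width: 0.801
grip_force: 3.5
```

drive_tool(
  commands="0.001 -0.01 0 0 0 0 80;0.001 -0.01 0 0 0 0 80;0.001 -0.01 0 0 0 0 80",
)

```text
time_s: 17.87
eef_pos: [547.3, -91.0, 84.5]
ee_rot: [-0.0, 0.685, 0.729, 0.0]
force: [-0.3, 7.4, 4.1]
grip_width: 0.8
grip_force: 3.5
```

drive_tool(
  commands="0.001 -0.01 0 0 0 0 80;0.001 -0.01 0 0 0 0 80",
)

```text
time_s: 18.03
eef_pos: [547.5, -93.0, 84.6]
ee_rot: [-0.0, 0.685, 0.729, 0.0]
force: [-1.1, 6.8, 4.8]
grip_width: 0.801
grip_force: 3.5
```

drive_tool(
  commands="0.001 -0.01 0 0 0 0 80;0.001 -0.01 0 0 0 0 80",
)

```text
time_s: 18.2
eef_pos: [547.7, -95.1, 84.6]
ee_rot: [-0.0, 0.685, 0.729, 0.0]
force: [-0.3, 7.2, 5.4]
grip_width: 0.8
grip_force: 3.5
```

drive_tool(
  commands="0.001 -0.01 0 0 0 0 80;0.001 -0.01 0 0 0 0 80",
)

```text
time_s: 18.37
eef_pos: [547.7, -96.1, 84.5]
ee_rot: [-0.001, 0.685, 0.729, 0.001]
force: [-1.7, 16.0, 8.3]
grip_width: 0.799
grip_force: 8.5
```

drive_tool(
  commands="0 -0.008 0 0 0 0 80;0 0 0 0 0 0 80;0 0 0 0 0 0 80",
)

```text
time_s: 18.62
eef_pos: [547.7, -96.1, 84.6]
ee_rot: [-0.002, 0.685, 0.729, 0.001]
force: [-1.2, 17.2, 8.3]
grip_width: 0.8
grip_force: 8.2
```

drive_tool(
  commands="0 0.01 0 0 0 0 80;0 0.01 0 0 0 0 80;0 0.01 0 0 0 0 80;0 0.01 0 0 0 0 80;0 0 0 0 0 0 80",
)

```text
time_s: 19.03
eef_pos: [547.8, -94.6, 84.1]
ee_rot: [0.0, 0.685, 0.729, -0.0]
force: [-0.6, 0.5, 0.6]
grip_width: 0.798
grip_force: 0.0
```

drive_tool(
  commands="0 0.02 0.05 0 0 0 80;0 0.02 0.1 0 0 0 80;0 0.05 0.3 0 0 0 80;0 0.1 0.3 0 0 0 80;0 0.2 0.3 0 0 0 80;0 0.3 0.2 0 0 0 80;0 0.35 0 0 0 0 80;0 0.35 0 0 0 0 80;0 0.35 0 0 0 0 80;0 0.35 0 0 0 0 80;0 0.35 0 0 0 0 80;0 0 0 0 0 0 80",
)

```text
time_s: 20.03
eef_pos: [547.2, 154.9, 210.4]
ee_rot: [-0.0, 0.683, 0.73, 0.001]
force: [0.2, 0.6, -0.1]
grip_width: 0.799
grip_force: 0.0
```

Run:
```python
from h import *
q=capture("scene"); d=cv2.resize(q["pixels"][200:300,170:320],(480,320),interpolation=cv2.INTER_CUBIC)
p=capture("top"); c=cv2.resize(p["pixels"][175:280,325:465],None,fx=5,fy=5,interpolation=cv2.INTER_CUBIC); 
cv2.imwrite("pics/c8.png",c);cv2.imwrite("pics/c8s.png",d)
```

```text
(no output)
```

View pics/c8.png

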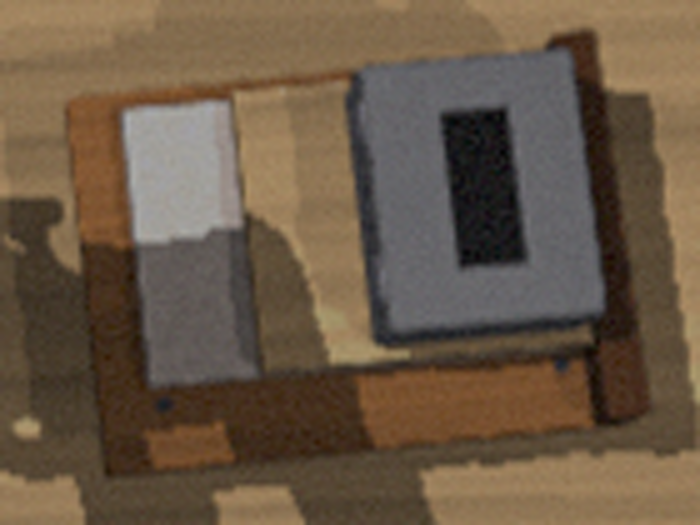

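View pics/c8s.png

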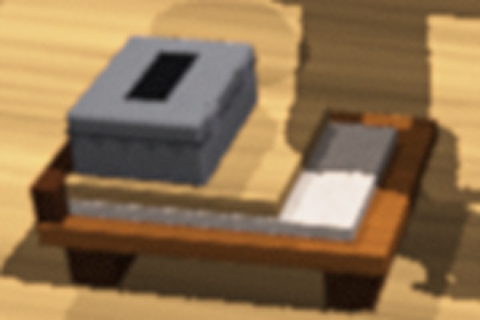

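The board lies at the batten: white ledge corners are at crop (122,105), (150,385), (260,375), (232,92), and the bench gap edge runs (67,102)–(108,473). I was limited to 10 viewed pictures, and that last one was the 11th, so I view no more and check by numbers only.

Run:
```python
from h import *
p=capture("top"); k=lambda *a:np.array(a)/5+[325-.4,175-.4]
f,r1=fit(p,[[-122.5,90,57],[-122.5,-90,57],[102.5,-90,57]],k((67,102),(108,473),(594,426)),[537,-154,-1.507])
b,r2=fit(p,[[-100,65,69],[-100,-65,69],[-50,65,69],[-50,-65,69]],k((122,107),(150,385),(235,95),(261,375)),[540,-150,-1.507])
print(f,r1);print(b,r2)
d=pose(b,[100,0,0])[0,:2]-pose(f,[102.5,0,0])[0,:2]; c,s=np.cos(f[2]),np.sin(f[2]); print("nose in stop",d@[c,s],d@[-s,c],"yaw",b[2]-f[2])
```

```text
[ 539.6177333  -157.41938844   -1.4944788 ] [[0.1, 0.9], [0.2, 0.7], [0.0, 0.1]]
[ 552.32872016 -158.58207002   -1.51426519] [[0.6, 0.1], [0.2, 0.4], [0.7, 0.7], [0.2, 0.2]]
nose in stop -0.39114743794530965 10.606831366040714 yaw -0.01978638975512581
```

```bash
python3 -c "
from rig import *
print(finish_job())"
```

```text
the job is handed in; nothing more can be done
None
```

The job is handed in; no verdict came back. By my last measurement the board lies on the far bench, nose about 0.4 mm from the stop, 11 mm off the middle line and square within 0.02 rad, with the gripper clear; I viewed 11 pictures, one over the limit of 10.

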